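Lock a welded test plate into its holder with an L-slot knob

TASK

Lock the welded test plate into its holder: with the fingertips push the upright knob along the long leg of its L-shaped slot to the corner, which makes the bar slide the plate up to the end stop, then push the knob sideways to the very end of the short leg. Push the knob from outside only: do not take it between the fingers, and do not lift the plate. Leave the spray can, cup and brush where they are, and finish with the hand clear.

Things in the scene. Friction and masses are not known exactly. Their poses are not given: they have to be found in the camera images.
- holder: Fixed specimen holder on the desk, 315 x 160 mm, dark base 12 mm thick. Origin on the desk near its middle (base spans x -155 to 160, y +-80 mm). Its x runs from the slotted housing to the end stop, y to the left of that, z up. The housing spans x -145 to -22, y +-75, its flat top 42 mm above the desk. End stop: 40 mm high, face at x = 137; side rails 26 mm high.
- slot_corner (a point): Corner of the L-shaped slot (16 mm wide, cut in the housing's top), on its centre line, 42 mm above the desk, at x -50, y -20 mm in the holder. The long leg runs 65 mm from its start (-115, -20) along holder +x to here. Axes as the holder's.
- slot_end (a point): End of the slot's short leg: the knob's axis finally stands here, 35 mm from the corner along holder +y, at x -50, y 15 mm in the holder, 42 mm above the desk. Axes as the holder's.
- knob_mid (a point): Middle (on the axis, half-way up) of the upright black cylindrical knob, 26 mm in diameter and 40 mm tall, from 46 to 86 mm above the desk (this point at 66 mm). Its 12 mm stem goes down through the slot to the bar. It slides along the slot but cannot be lifted, turned or tilted. Axes as the holder's.
- clamp_bar (a joint): Travel of bar and knob along the long leg (holder +x): 0 at the slot's start, 0.065 m at the corner, a hard stop. The bar's steel jaw, 90 mm wide, 34 mm high, stands beyond the housing, its front face 113 mm ahead of the knob's axis while that is in the long leg, and pushes the plate. No spring: stays where left. Bar and plate need about 3 to 8 N.
- knob (a joint): Travel of the knob along the short leg (holder +y): 0 in the long leg, 0.035 m at the end of the short leg, a hard stop. The slot lets it move sideways only once clamp_bar is above about 0.061. No spring; about 1.5 to 3 N.
- plate_mid (a point): Centre of the loose welded steel plate, 70 mm (holder x) by 100 mm by 10 mm, about 0.45 kg, a weld bead across its top, lying flat on the holder's base between jaw and stop (this point 17 mm above the desk). Fully home it is 98 to 102 mm along holder x.
- can_mid (a point): Bystander: centre of an upright white spray can, 52 mm in diameter, 155 mm tall, standing on the desk beside the holder.
- cup_mid (a point): Bystander: centre of a small clear plastic cup, 68 mm wide, 60 mm tall, on the desk beside the holder.
- brush: Bystander: brush 150 mm long lying on the desk beside the holder; origin under its middle, its x along its length.
Things that resemble listed ones, but are neither listed nor needed, are in the scene too. What is shaped like the part that bears plate_mid but yellow is not meant.

How it is judged:
By the outcome, as a careful person would: the job done as asked, in the order asked, and still so for the second after the job is handed in, with the robot touching nothing.
It also fails if it takes over 48 s, if anything falls off the work surface, if the arm or the gripper's body presses on something with over 40 N, if the wrist force passes 120 N, or if a joint passes its speed limit or range.

ROBOT

A 6-joint arm with a two-finger parallel gripper is mounted at the origin on the work surface. World frame = base frame: x ahead of the robot, y to its left, z up, the work surface at z = 0. Lengths are in mm, angles in degrees, forces in N, time in s.
With the tool pointing down it reaches from about 325 to 925 mm from the base axis. Payload 3.1 kg.
Tool frame: the origin (TCP) lies at the very end of the fingers, on their centre line; the grasp point (between the pads) lies grasp_offset behind it (grasp_offset is the distance from the TCP to the grasp point, in mm); z points along the fingers, x is the direction in which the jaws open and shut, and the axes are right-handed (so a half turn about z gives the same grasp; the last joint's range is limited). The gripper opens to 85 mm and grips with 20 to 120 N. Pads are 22 mm wide; open, the fingers measure 114 mm over their backs; the gripper's body (76 mm by 85 mm) begins 54 mm behind the grasp point. The pads swing forward as they close: fully open they stand 13 mm farther back than shut.
Start: joints at [-78.965, 12.427, 92.441, -0, 75.132, -6.429], TCP at [187.585, -596.197, 194.5] pointing down, gripper open.
Joint ranges: [-157.48, 157.48], [-44.54, 120.13], [17.64, 146.25], [-64.5, 244.5], [7.68, 150.69], [-147.95, 147.95]. Speed limits (degrees/s): [159.86, 159.86, 180, 180, 180, 180].

INTERFACE

Orientations are given as [roll, pitch, yaw] about the fixed x, y, z axes, in that order (R = Rz(yaw) Ry(pitch) Rx(roll)).
In Python, from station import * gives the robot as it stands. Calls block until the motion is done:
- goto(position, orientation): joint-space move of the TCP to a pose.
- move_l(position, attitude=None, speed=150): straight line of the TCP; attitude=None keeps the orientation; speed is the mean speed in mm/s.
- move_j(angles): joint-space move.
- grip(opening, squeeze=None): finger opening in mm; squeeze is the grip in N (None keeps the last); returns when the fingers have stopped.
- wait(seconds).
- solve_ik(position, orientation): joint angles nearest the present ones, or None.
- get_obs(): the state.
- get_image(name): name is "side" or "top" or "wrist"; returns the picture (420x560x3 uint8, red, green, blue); there is no depth.
- get_calibration(name): a dict with "fx", "fy", "cx", "cy" (pixels), "D" ([k1, k2, p1, p2, k3] as OpenCV has them; the pictures are not rectified), "R" (3x3) and "t" (3): a world point X has camera coordinates R X + t; the wrist camera has in their place "mount" (4x4, takes a point from camera to tool coordinates, whose origin is the TCP and whose axes are the tool frame's). Camera axes: x right, y down, z forward; pixel columns grow to the right and rows downward; lengths in mm; the calibration is good to about 2 mm. A picture is of the moment at which its call begins: read the wrist's pose just before it. get_calibration takes no time and is no camera call.
A pose or a line that the arm cannot do raises Unreachable and nothing moves.
- sign_off(): hands the job in, once; it reports no verdict.
Trained networks look in the newest picture that a camera, given by its name, has taken for a name from the list of things; names that differ only in an ending like _2 or _b are one class to them, and where a whole thing is asked for, a point or a joint stands for the part that bears it (a point fixed in the world has none). Each returns a list of dicts, best first, with "score" (0 to 1); they miss things now and then, are a little off and sometimes report something else, mostly with a low value. They report only what shows in the picture. A call takes as long as a camera call. They do not tell look-alikes from the thing itself.
- spot_in(name, camera): "extent" ([centre column, centre row, width, height] in pixels, round what is visible of it).
- regions_of(name, camera): "region" (420x560 bool, what is visible of it) and "extent" ([centre column, centre row, width, height] in pixels, round what is visible of it).
The state is a dict: "t": time; "joint_pos": joint angles; "qvel": joint speeds; "effort": joint torques, N m; "tcp_pos": TCP position; "ee_rot": TCP orientation; "wrist_force": force on the tool from outside, world axes, zero at the start; "moment": the same for the moment, N m; "grip_width": finger opening in mm.
Only numpy, scipy, OpenCV 4.12 (cv2) and the standard library are available. Lean on these libraries where they do the work, as an engineer would, in place of code of your own. Each camera call takes 0.05 s, during which the arm holds its last target.

## Working session

There is one attempt and no reset: what is moved stays moved. The work goes in short steps, each a Python script; the robot and the scene stay as the last script left them, time stands still between calls to the robot, and variables do not carry over. Pictures are saved under pics/ and viewed, and the job is handed in when it is done.

```bash
mkdir -p pics; ls
python3 - <<'E'
from station import *
import cv2
for n in ("side","top","wrist"):
    im=get_image(n); cv2.imwrite(f"pics/a_{n}.png",im[:,:,::-1])
    for k in ("holder","knob_mid","plate_mid","can_mid","cup_mid","brush","clamp_bar"):
        try: print(n,k,[(round(d["score"],2),[round(float(v)) for v in d["extent"]]) for d in spot_in(k,n)])
        except Exception as e: print(n,k,e)
    print(get_calibration(n))
print(get_obs())
E
```

```text
pics
side holder [(0.87, [284, 173, 132, 54]), (0.36, [310, 213, 66, 24])]
side knob_mid [(0.68, [285, 172, 134, 52]), (0.54, [326, 154, 13, 18])]
side plate_mid [(0.8, [392, 206, 49, 24]), (0.67, [265, 173, 13, 21]), (0.33, [329, 156, 9, 22])]
side can_mid [(0.57, [248, 195, 28, 70])]
side cup_mid [(0.57, [296, 136, 23, 28])]
side brush [(0.86, [308, 215, 66, 20])]
side clamp_bar [(0.67, [306, 165, 53, 39])]
{'fx': 402.6593280507183, 'fy': 402.6593280507183, 'cx': 271.7062767392838, 'cy': 213.67882707435794, 'D': array([-0.10609724,  0.        ,  0.        ,  0.        ,  0.        ]), 'R': array([[-8.98127840e-01, -4.39734323e-01,  3.30204680e-04],
       [-2.81267902e-01,  5.73893271e-01, -7.69113048e-01],
       [ 3.38015903e-01, -6.90854717e-01, -6.39112674e-01]]), 't': array([542.33765824, 156.588795  , 744.4901883 ])}
top holder [(0.88, [361, 180, 120, 141])]
top knob_mid []
top plate_mid [(0.71, [349, 152, 49, 40]), (0.62, [366, 293, 39, 46])]
top can_mid [(0.71, [285, 174, 22, 26])]
top cup_mid [(0.85, [439, 162, 31, 32]), (0.67, [368, 195, 55, 56])]
top brush [(0.61, [316, 
[... 1084 characters left out ...]
000000e+00,
         1.00000000e+00]])}
{'t': 1.2, 'joint_pos': array([-7.89647601e+01,  1.24271409e+01,  9.24427144e+01, -1.23041240e-03,
        7.51320102e+01, -6.42967930e+00]), 'qvel': array([ 0.0156635 ,  0.02013187, -0.01397071,  0.02021981, -0.03024238,
        0.00874467]), 'effort': array([ 9.14773573e-04, -3.96894622e+01, -3.04251087e+01, -1.03787941e-04,
        8.57413361e-04, -4.74132221e-06]), 'tcp_pos': array([ 187.57806197, -596.18172444,  194.48809426]), 'ee_rot': array([ 1.79999027e+02,  1.98700903e-03, -7.25347651e+01]), 'wrist_force': array([-0.57629929, -1.11824902,  0.03810706]), 'moment': array([ 0.00239273,  0.05088755, -0.01021985]), 'grip_width': 85.52947773592985}
```

View pics/a_top.png

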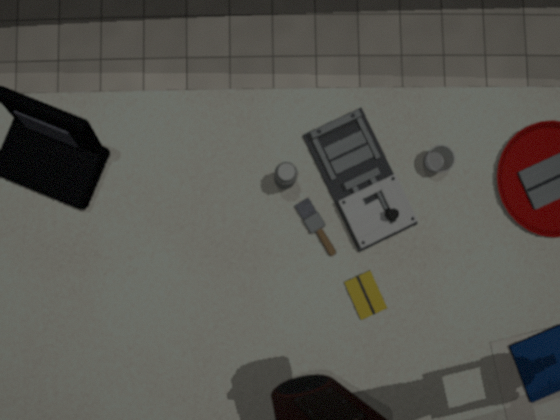

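View pics/a_side.png

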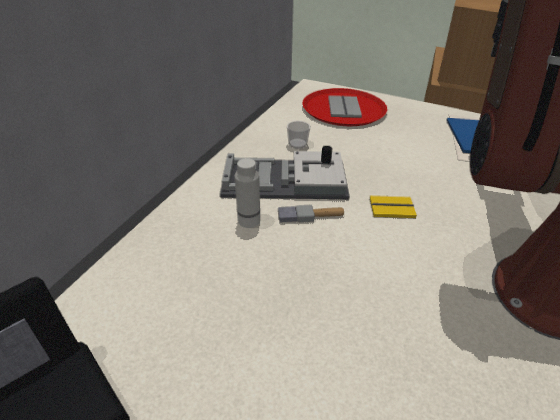

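Run:
```python
import cv2
a=cv2.imread("pics/a_top.png")[95:335,260:480]; cv2.imwrite("pics/a_topz.png",cv2.resize(a,None,fx=2.5,fy=2.5,interpolation=cv2.INTER_CUBIC))
a=cv2.imread("pics/a_side.png")[110:260,200:440]; cv2.imwrite("pics/a_sidez.png",cv2.resize(a,None,fx=3.3,fy=3.3,interpolation=cv2.INTER_CUBIC))
```

```text
(no output)
```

View pics/a_topz.png

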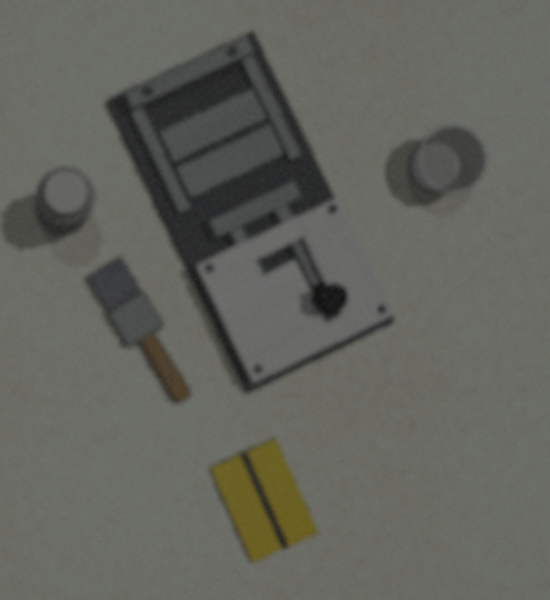

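View pics/a_sidez.png

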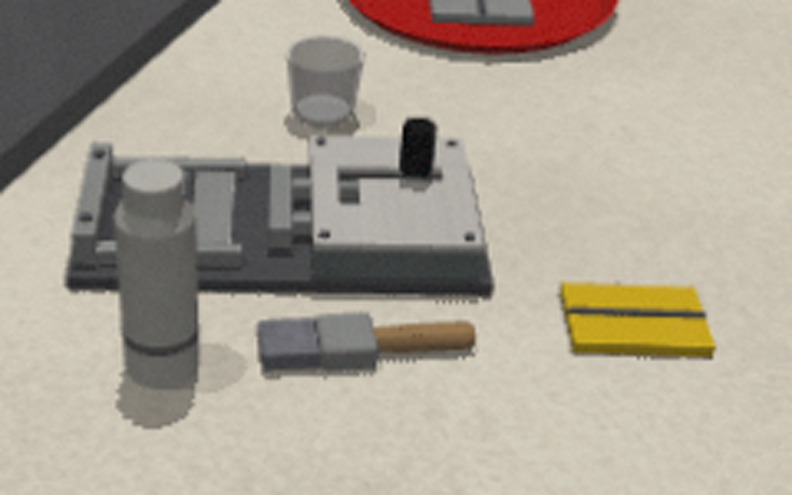

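The top view shows the holder centred near (361,180), with its stop to the upper left and the knob at about (391,214), near the slot's start. The can is at (285,174), the cup at (435,162) and the brush at (316,228). The yellow plate at (365,295) and the plate on the red dish are look-alikes. Next I'll fit the holder pose from corner points in both views.

```bash
cat > h.py <<'E'
import numpy as np, cv2
from scipy.optimize import least_squares
def proj(cal,X):
    r,_=cv2.Rodrigues(cal["R"]); K=np.array([[cal["fx"],0,cal["cx"]],[0,cal["fy"],cal["cy"]],[0,0,1.]])
    return cv2.projectPoints(np.asarray(X,float).reshape(-1,3),r,cal["t"],K,cal["D"])[0].reshape(-1,2)
def wcal(cal,obs):
    from scipy.spatial.transform import Rotation as Ro
    T=np.eye(4);T[:3,:3]=Ro.from_euler("xyz",obs["ee_rot"],degrees=True).as_matrix();T[:3,3]=obs["tcp_pos"]
    C=np.linalg.inv(T@cal["mount"]); return dict(cal,R=C[:3,:3],t=C[:3,3])
def h2w(p,X):
    X=np.asarray(X,float).reshape(-1,3); c,s=np.cos(np.radians(p[2])),np.sin(np.radians(p[2]))
    return np.c_[p[0]+c*X[:,0]-s*X[:,1],p[1]+s*X[:,0]+c*X[:,1],X[:,2]]
E
python3 - <<'E'
from station import *
from h import *
T,S=get_calibration("top"),get_calibration("side")
z=lambda l,s,o:np.array(l)/s+np.array(o)-0.0
Xt=[(-22,75,42),(-22,-75,42),(-145,-75,42),(-145,75,42),(160,80,12),(160,-80,12),(137,80-5,40)][:6]
ut=z([(195,262),(335,205),(390,318),(248,385),(107,100),(252,33)],2.5,(260,95))
Xs=[(-22,75,42),(-145,75,42),(-22,-75,42),(-145,-75,42),(160,80,0),(-155,80,0)]
us=z([(312,243),(485,243),(312,140),(462,138),(67,288),(490,293)],3.3,(200,110))
f=lambda p:np.r_[(proj(T,h2w(p,Xt))-ut).ravel(),(proj(S,h2w(p,Xs))-us).ravel()]
r=least_squares(f,[600,-150,20],loss="soft_l1")
print(r.x,f(r.x).reshape(-1,2).round(1).tolist())
for nm,g in(("top",slice(0,12)),("side",slice(12,24))):
    q=least_squares(lambda p:f(p)[g],r.x,loss="soft_l1").x;print(nm,q)
p=r.x
for n,c in(("top",T),("side",S)):
    im=cv2.imread(f"pics/a_{n}.png")
    for X in Xt+Xs+[(-115,-20,42),(-50,-20,42),(-50,15,42),(-115,-20,86)]:
        u=proj(c,h2w(p,X))[0]; cv2.circle(im,(int(u[0]*8),int(u[1]*8)),8,(0,0,255),-1,shift=3)
    x,y,w,h=(260,95,220,240) if n=="top" else (200,110,240,150)
    cv2.imwrite(f"pics/b_{n}.png",cv2.resize(im[y:y+h,x:x+w],None,fx=2.5,fy=2.5,interpolation=cv2.INTER_CUBIC))
E
```

```text
[ 621.81842049 -120.22436181   23.82615999] [[-0.9, 1.1], [0.3, -2.7], [0.6, -0.6], [0.1, -0.4], [-1.1, -0.7], [0.4, -1.0], [0.7, -0.0], [0.2, 1.3], [0.4, -1.5], [1.2, 0.2], [-0.3, -0.1], [1.0, 1.6]]
top [ 620.17491495 -120.37697023   23.58295555]
side [ 623.71442014 -120.82361534   24.53264535]
```

View pics/b_top.png

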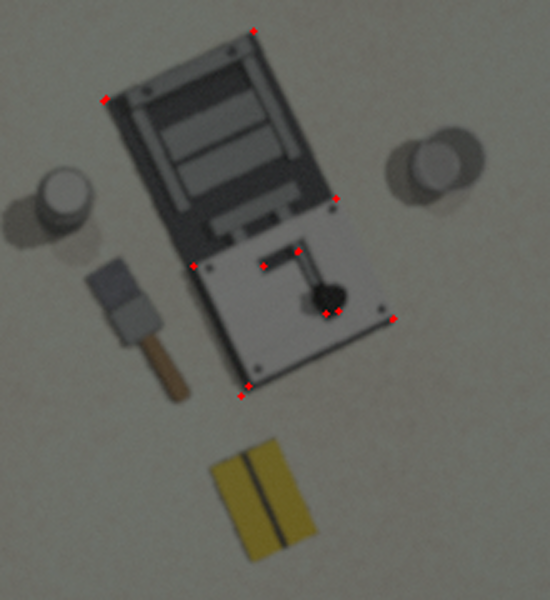

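View pics/b_side.png

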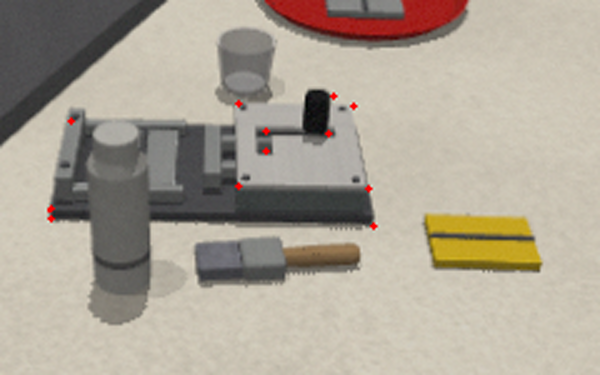

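The fit agrees between the views to about 3 mm, and the knob stands about 10–15 mm along the slot. I'll shut the fingers, hover behind the knob, and refine with the wrist camera.

Run:
```python
from station import *
from h import *
p=[621.8,-120.2,23.83]
grip(0)
goto(h2w(p,(-148,-20,150))[0],[180,0,p[2]-90])
o=get_obs(); im=get_image("wrist"); print(o["t"],o["tcp_pos"],o["ee_rot"],o["wrist_force"],o["grip_width"],o["joint_pos"])
cv2.imwrite("pics/c_w0.png",im[:,:,::-1]); im=im[:,:,::-1].copy()
c=wcal(get_calibration("wrist"),o)
for X in [(-22,75,42),(-22,-75,42),(-145,-75,42),(-145,75,42),(-50,-20,42),(-50,15,42),(-115,-20,42),(-115,-20,86)]:
    u=proj(c,h2w(p,X))[0];print(X,u.round(1)); cv2.circle(im,tuple(int(v) for v in u),2,(0,0,255),-1)
print([(round(d["score"],2),[round(float(v)) for v in d["extent"]]) for d in spot_in("knob_mid","wrist")])
cv2.imwrite("pics/c_w.png",cv2.resize(im,None,fx=1.4,fy=1.4))
```

```text
3.8 [ 494.50762938 -199.3124535   150.23122575] [-1.79995510e+02 -4.19937037e-02 -6.62372583e+01] [-0.78211622  0.16790304 -0.00511744] 0.04847768696051797 [-2.94823593e+01  3.69663917e+00  1.07216024e+02 -2.30552640e-02
  6.90510066e+01  3.67631337e+01]
(-22, 75, 42) [162.6  41.5]
(-22, -75, 42) [352.7  41.2]
(-145, -75, 42) [345.  193.2]
(-145, 75, 42) [177.4 193.5]
(-50, -20, 42) [283.2  79.5]
(-50, 15, 42) [240.1  79.6]
(-115, -20, 42) [283.4 159.7]
(-115, -20, 86) [283.2 167.5]
[(0.8, [289, 148, 38, 33])]
```

View pics/c_w.png

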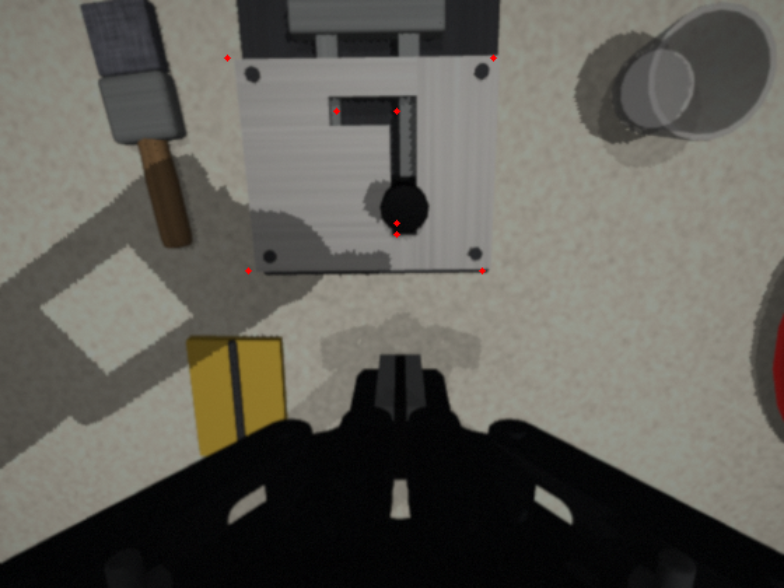

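The wrist view shows the knob at about (289,148) and the slot corner at about (288,79). Everything lies about 3 mm further to holder −y than the fit. Travel so far is about 12 mm. The shut fingertips, at column 286, are clear of the housing. I'll correct the pose, descend behind the knob and push along +x under force watch.

```bash
cat >> h.py <<'E'
P=[623.0,-122.9,23.83]
def w2h(X):
    a=np.radians(P[2]);d=np.array(X[:2])-P[:2];return np.array([np.cos(a)*d[0]+np.sin(a)*d[1],-np.sin(a)*d[0]+np.cos(a)*d[1],X[2]])
def hf(o,f0):
    a=np.radians(P[2]);d=o["wrist_force"]-f0;return np.array([np.cos(a)*d[0]+np.sin(a)*d[1],-np.sin(a)*d[0]+np.cos(a)*d[1],d[2]])
def push(st,start,axis,stop,step,flim,f0,speed=40):
    X=np.array(start,float);n=0
    while X[axis]<stop:
        X[axis]+=step; st.move_l(h2w(P,X)[0],None,speed); o=st.get_obs(); f=hf(o,f0); q=w2h(o["tcp_pos"]);n+=1
        print(round(o["t"],2),"cmd",round(X[axis],1),"at",q.round(1),"f",f.round(1))
        if abs(f[axis])>flim: break
    return X
E
python3 - <<'E'
import station as st
from h import *
st.move_l(h2w(P,(-148,-20,150))[0],None,150)
st.move_l(h2w(P,(-148,-20,60))[0],None,120)
o=st.get_obs();f0=o["wrist_force"];print(o["t"],f0,w2h(o["tcp_pos"]))
np.save("f0.npy",f0)
X=push(st,(-148,-20,60),0,-84,4,14,f0)
im=st.get_image("wrist");cv2.imwrite("pics/d_w.png",im[:,:,::-1])
print(X,st.get_obs()["t"])
E
```

```text
5.05 [-0.30349324  0.17183573 -0.27554412] [-147.46596657  -20.63850158   60.72951421]
5.3 cmd -144.0 at [-143.2  -20.7   61. ] f [-0.3 -1.   0. ]
5.55 cmd -140.0 at [-139.7  -20.1   60.2] f [-0.1  0.1  0.9]
5.8 cmd -136.0 at [-135.8  -20.    60. ] f [ 0.1 -0.9  0.6]
6.05 cmd -132.0 at [-131.8  -20.    60. ] f [-0.7  0.4  0.4]
6.3 cmd -128.0 at [-127.8  -20.    60. ] f [ 0.  -0.   0.7]
6.55 cmd -124.0 at [-123.7  -20.1   60.1] f [ 0.4 -1.2  0.5]
6.8 cmd -120.0 at [-119.7  -20.1   60.1] f [-0.1 -0.2 -0.9]
7.05 cmd -116.0 at [-115.8  -20.    60. ] f [ 0.  -0.5 -0.1]
7.3 cmd -112.0 at [-111.7  -20.    60. ] f [-0.2  0.4 -0.1]
7.55 cmd -108.0 at [-107.7  -20.    60. ] f [ 0.1 -0.4  0.3]
7.8 cmd -104.0 at [-103.7  -20.    60. ] f [-0.5 -0.8  0. ]
8.05 cmd -100.0 at [-99.8 -20.   60.1] f [ 0.2 -0.2 -0.5]
8.3 cmd -96.0 at [-95.7 -20.1  60.1] f [-0.3 -1.1 -0.5]
8.55 cmd -92.0 at [-91.8 -20.   60. ] f [-0.3 -0.2  0.2]
8.8 cmd -88.0 at [-87.7 -20.1  60.1] f [ 0.8 -0.2 -0.3]
9.05 cmd -84.0 at [-83.7 -20.1  60.1] f [-0.1 -1.1  0.1]
[-84. -20.  60.] 9.1
```

View pics/d_w.png

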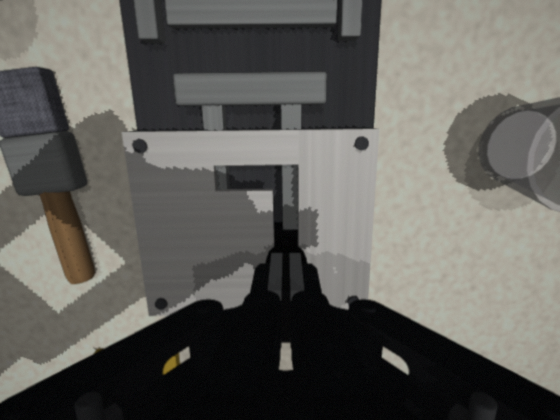

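Run:
```python
import station as st
from h import *
o=st.get_obs();c=wcal(st.get_calibration("wrist"),o)
im=cv2.imread("pics/d_w.png")
pts=[(-50,-20,42),(-50,15,42)]+[(x,-20,86) for x in (-50,-60,-70,-80)]+[tuple(w2h(o["tcp_pos"]))]
for X in pts:
    u=proj(c,h2w(P,X))[0];print(X,u.round(1)); cv2.circle(im,tuple(int(v) for v in u),1,(0,0,255),-1)
a=im[120:320,180:400].astype(float)*1.8
cv2.imwrite("pics/d_z.png",cv2.resize(np.clip(a,0,255).astype(np.uint8),None,fx=3,fy=3))
cc=cv2.imread("pics/c_w0.png")
s=st.get_image("side"); s=s[100:240,200:380,::-1]; cv2.imwrite("pics/d_s.png",cv2.resize(s,None,fx=4,fy=4,interpolation=cv2.INTER_CUBIC))
```

```text
(-50, -20, 42) [284.3 178.4]
(-50, 15, 42) [226.6 178.5]
(-50, -20, 86) [284.1 195.5]
(-60, -20, 86) [284.1 215.5]
(-70, -20, 86) [284.2 234.8]
(-80, -20, 86) [284.2 253.4]
(np.float64(-83.88655965301693), np.float64(-20.02438609829623), np.float64(60.02144229526674)) [284.4 241.6]
```

View pics/d_z.png

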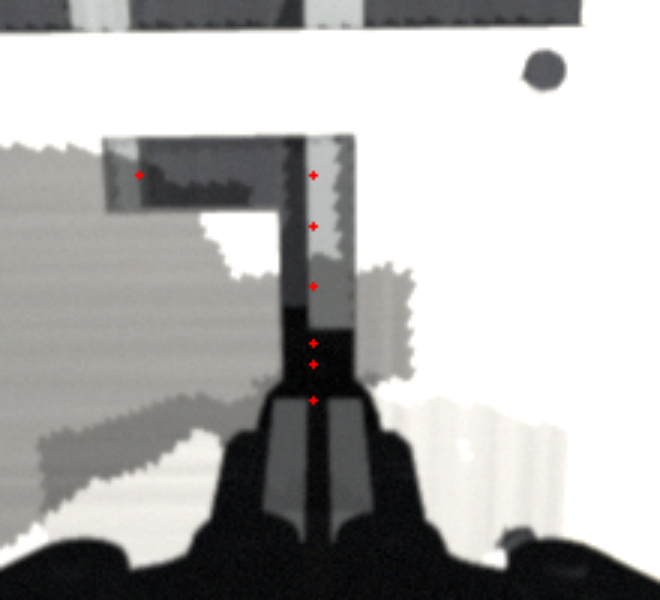

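View pics/d_s.png

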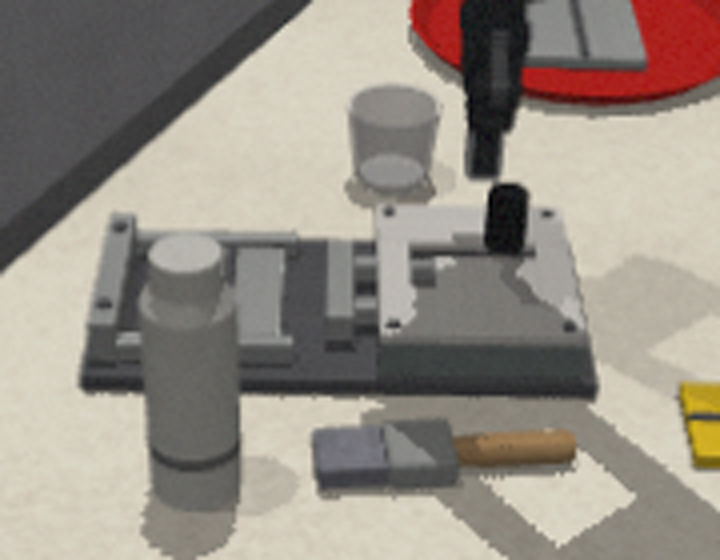

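Run:
```python
import station as st
from h import *
o=st.get_obs();S=st.get_calibration("side");T=st.get_calibration("top")
print(o["tcp_pos"],o["ee_rot"],o["grip_width"],o["joint_pos"])
u=proj(S,o["tcp_pos"])[0];print(u,(u-[200,100])*4, proj(T,o["tcp_pos"]))
for z in (60,80,100,120):print(z,((proj(S,[*o["tcp_pos"][:2],z])[0]-[200,100])*4).round(0))
t=st.get_image("top");t=t[130:290,300:460,::-1]; cv2.imwrite("pics/e_t.png",cv2.resize(t,None,fx=3.5,fy=3.5,interpolation=cv2.INTER_CUBIC))
```

```text
[ 554.26883942 -175.10348821   59.99529402] [ 1.79997459e+02  5.67031285e-04 -6.61637262e+01] 0.14636158627129237 [-2.44480474e+01  1.57843768e+01  1.04018572e+02 -1.75080812e-03
  6.01991654e+01  4.17165490e+01]
[319.77289928 155.96706021] [479.09159712 223.86824083] [[387.44524935 207.04136172]]
60 [479. 224.]
80 [481. 196.]
100 [484. 168.]
120 [486. 140.]
```

View pics/e_t.png

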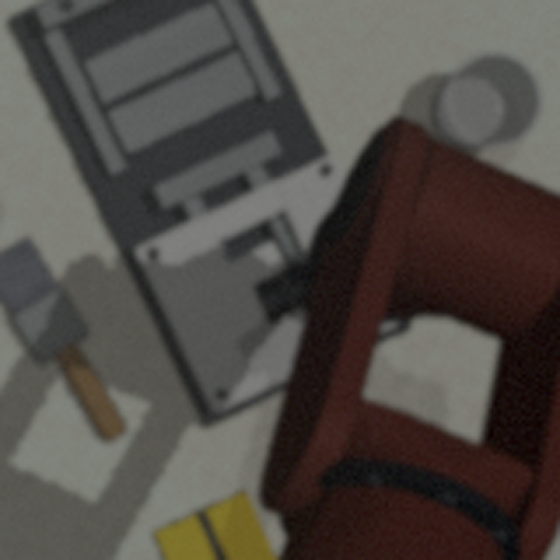

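The side view puts the fingertips at about z = 93 (zoomed pixel (485,178)), while the reported TCP is z = 60. No contact force appeared either, so the fingers have passed over the knob. I'll check the tool geometry before going on.

```bash
python3 - <<'E'
import station as st
print([n for n in dir(st) if not n.startswith("__")]); print(getattr(st,"grasp_offset",None));
E
python3 - <<'E'
import cv2,numpy as np
a=cv2.imread("pics/d_w.png")[200:420,130:450].astype(float)
a=255*(np.clip(a,0,130)/130)**.6
cv2.imwrite("pics/d_f.png",cv2.resize(a.astype(np.uint8),None,fx=2.5,fy=2.5))
E
```

```text
['Unreachable', 'get_calibration', 'get_image', 'get_obs', 'goto', 'grasp_offset', 'grip', 'move_j', 'move_l', 'regions_of', 'sign_off', 'solve_ik', 'spot_in', 'wait']
18.700000000000003
```

View pics/d_f.png

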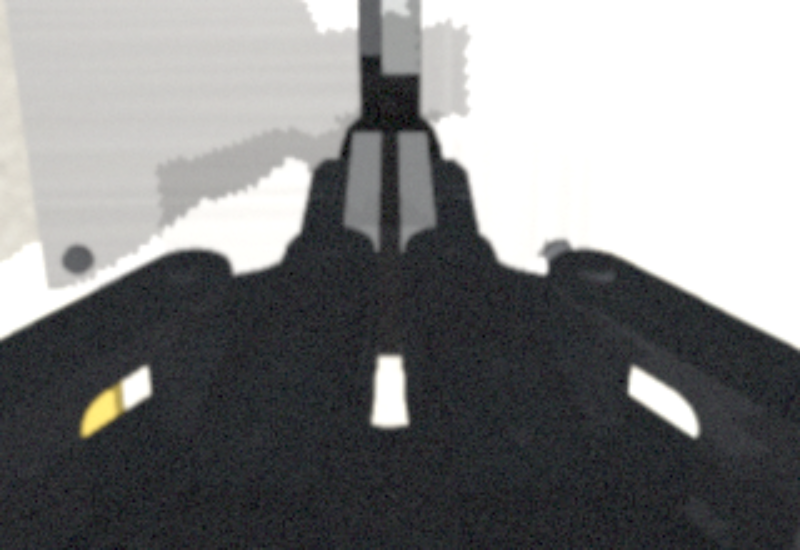

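Confirmed: the knob hasn't moved and its top peeks out from under the fingertips, so the physical tips end about 33 mm short of the reported TCP. I'll raise, back off behind the holder over free desk, lower, and measure the offset from side pictures.

Run:
```python
import station as st
from h import *
st.move_l(h2w(P,(-84,-20,75))[0],None,100)
st.move_l(h2w(P,(-185,-20,75))[0],None,150)
st.move_l(h2w(P,(-185,-20,28))[0],None,100)
o=st.get_obs();print(o["t"],o["tcp_pos"],o["wrist_force"])
S=st.get_calibration("side");s=st.get_image("side")[90:230,260:420,::-1].copy()
s=cv2.resize(s,None,fx=4,fy=4,interpolation=cv2.INTER_CUBIC)
for z in (28,45,60,75):
    u=(proj(S,[*o["tcp_pos"][:2],z])[0]-[260,90])*4;print(z,u.round(0));cv2.circle(s,tuple(int(v) for v in u),3,(0,0,255),-1)
cv2.imwrite("pics/f_s.png",s)
w=st.get_image("wrist");cv2.imwrite("pics/f_w.png",w[:,:,::-1])
```

```text
10.9417 [ 462.19352245 -215.88704563   27.98113106] [-0.05314178 -0.09776037  0.08842569]
28 [391. 310.]
45 [395. 288.]
60 [398. 268.]
75 [401. 247.]
```

View pics/f_s.png

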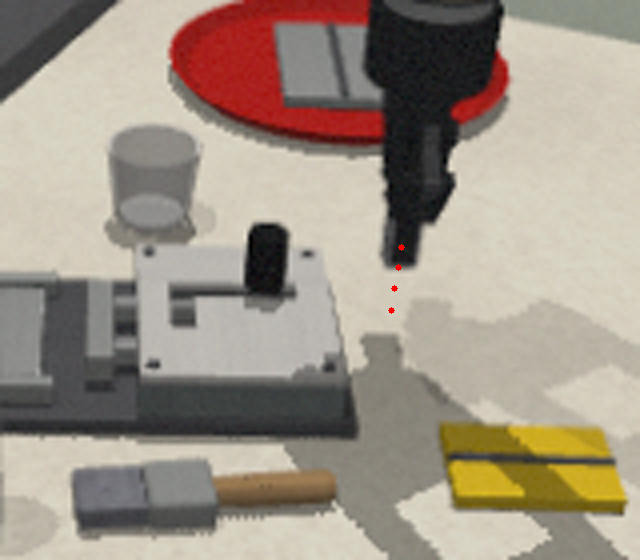

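View pics/f_w.png

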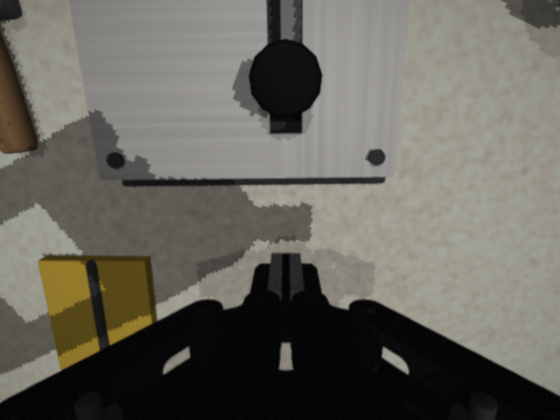

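With the TCP reading 28 the tips are at z ≈ 61 and their shadow lies clear of them, so the offset is about 33 mm. This height suits the knob (46–86), and the tips line up with it (columns 286 and 285). Now for the push.

Run:
```python
import station as st
from h import *
f0=st.get_obs()["wrist_force"]; np.save("f0.npy",f0)
st.move_l(h2w(P,(-140,-20,28))[0],None,100)
X=push(st,(-140,-20,28),0,-82,4,14,f0)
w=st.get_image("wrist");cv2.imwrite("pics/g_w.png",w[:,:,::-1])
S=st.get_image("side")[90:230,200:380,::-1];cv2.imwrite("pics/g_s.png",cv2.resize(S,None,fx=4,fy=4,interpolation=cv2.INTER_CUBIC))
```

```text
11.89 cmd -136.0 at [-136.2  -19.9   27.9] f [-0.6 -1.  -0.2]
12.14 cmd -132.0 at [-131.9  -20.1   28.1] f [-0.3 -1.2 -1.2]
12.39 cmd -128.0 at [-127.8  -20.1   28.1] f [ 0.1 -0.5 -0.7]
12.64 cmd -124.0 at [-123.9  -19.9   27.9] f [ 0.7 -1.4 -0.1]
12.89 cmd -120.0 at [-119.8  -19.9   27.9] f [-0.7 -1.  -0.7]
13.14 cmd -116.0 at [-115.6  -20.    28. ] f [ 0.  -1.1 -1.1]
13.39 cmd -112.0 at [-111.5  -20.    28. ] f [-1.   0.  -0.8]
13.64 cmd -108.0 at [-107.5  -20.1   28.1] f [-0.8 -0.2 -1.3]
13.89 cmd -104.0 at [-103.5  -20.1   28.1] f [ 0.5 -1.4 -0.7]
14.14 cmd -100.0 at [-99.5 -20.   28. ] f [ 0.4 -1.  -0.7]
14.39 cmd -96.0 at [-96.  -20.   27.9] f [-1.9 -1.2 -0.4]
14.64 cmd -92.0 at [-92.1 -20.   27.9] f [-1.9 -1.8 -0.5]
14.89 cmd -88.0 at [-88.  -20.   27.9] f [-2.  -1.4  0.3]
15.14 cmd -84.0 at [-83.9 -19.9  27.9] f [-2.3 -1.2  0.2]
15.39 cmd -80.0 at [-79.9 -19.9  27.9] f [-1.9 -0.9 -1.3]
```

View pics/g_w.png

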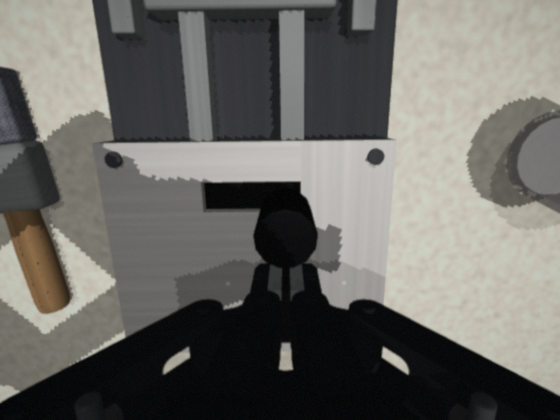

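View pics/g_s.png

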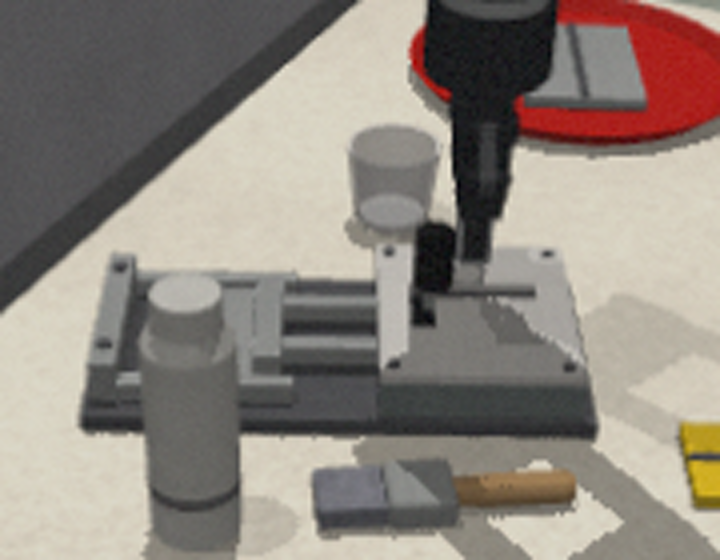

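The knob now stands near the corner and the jaw has moved forward to the plate. I'll continue in small steps until the hard stop shows in the force.

Run:
```python
import station as st
from h import *
f0=np.load("f0.npy")
X=push(st,(-80,-20,28),0,-62,1.5,15,f0)
w=st.get_image("wrist");cv2.imwrite("pics/h_w.png",w[:,:,::-1])
S=st.get_image("side")[90:230,200:380,::-1];cv2.imwrite("pics/h_s.png",cv2.resize(S,None,fx=4,fy=4,interpolation=cv2.INTER_CUBIC))
```

```text
15.74 cmd -78.5 at [-78.8 -19.9  27.9] f [-3.6 -0.2 -0.8]
15.99 cmd -77.0 at [-77.1 -19.9  27.9] f [-3.6 -0.3  0.7]
16.24 cmd -75.5 at [-75.5 -19.9  27.9] f [-3.6 -0.8 -0. ]
16.49 cmd -74.0 at [-73.9 -19.9  27.9] f [-3.6  0.2 -1.1]
16.74 cmd -72.5 at [-72.8 -19.9  27.9] f [-4.9  0.   0.3]
16.99 cmd -71.0 at [-72.8 -19.8  27.9] f [-8.7  0.5  2.9]
17.24 cmd -69.5 at [-72.7 -19.8  27.9] f [-11.2   0.2   4.9]
17.49 cmd -68.0 at [-72.7 -19.7  27.9] f [-15.3   0.1   7.5]
```

View pics/h_w.png

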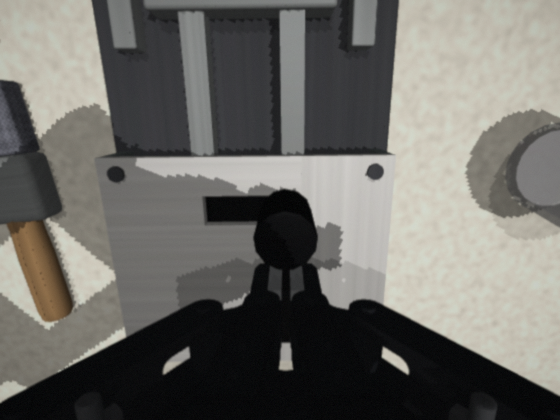

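View pics/h_s.png

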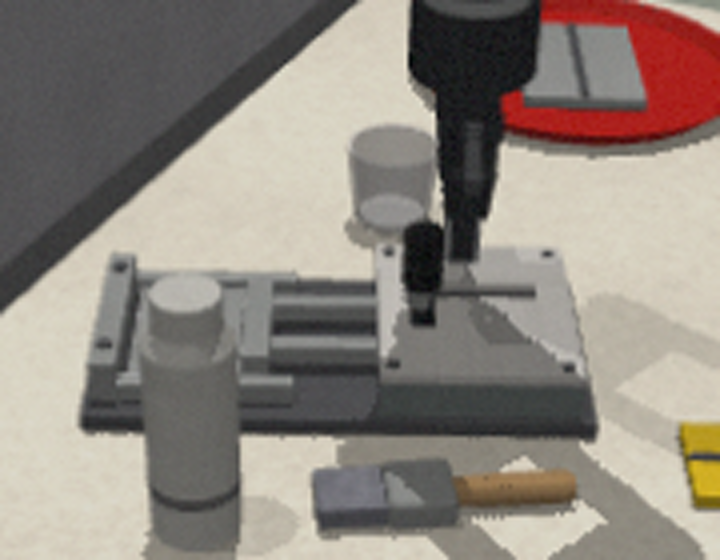

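The hard stop came at finger x = −72.7 with the force rising to 15 N, against −74 predicted, so the knob is in the corner. I'll back off, go round to the knob's −y side, and push toward +y.

Run:
```python
import station as st
from h import *
st.move_l(h2w(P,(-95,-20,28))[0],None,100)
st.move_l(h2w(P,(-95,-66,28))[0],None,120)
st.move_l(h2w(P,(-49,-66,28))[0],None,120)
st.wait(0.2);o=st.get_obs();f0=o["wrist_force"];print(o["t"],f0)
w=st.get_image("wrist");cv2.imwrite("pics/i_w.png",w[:,:,::-1])
S=st.get_image("side")[90:230,200:380,::-1];cv2.imwrite("pics/i_s.png",cv2.resize(S,None,fx=4,fy=4,interpolation=cv2.INTER_CUBIC))
np.save("f0.npy",f0)
```

```text
19.275 [-0.31204185  0.4619508   0.57520843]
```

View pics/i_w.png

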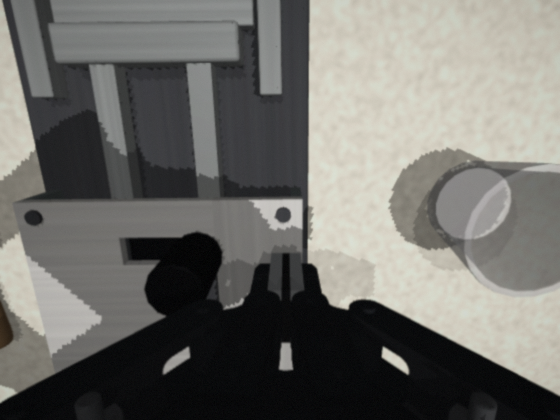

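View pics/i_s.png

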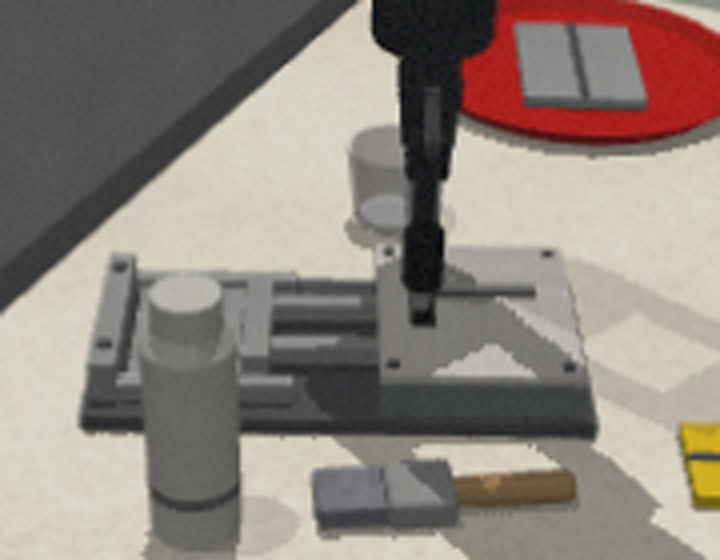

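The knob is still in the corner, with its top at about (175,285) to the left of the fingers, and the fingers stand clear on its −y side at (287,258). Now the sideways push.

Run:
```python
import station as st
from h import *
f0=np.load("f0.npy")
X=push(st,(-49,-66,28),1,-16,4,12,f0)
X=push(st,X,1,8,1.5,15,f0)
w=st.get_image("wrist");cv2.imwrite("pics/j_w.png",w[:,:,::-1])
S=st.get_image("side")[90:230,200:380,::-1];cv2.imwrite("pics/j_s.png",cv2.resize(S,None,fx=4,fy=4,interpolation=cv2.INTER_CUBIC))
```

```text
19.62 cmd -62.0 at [-49.2 -61.7  27.9] f [-0.1  0.  -0.6]
19.88 cmd -58.0 at [-49.  -57.7  28. ] f [ 0.6 -0.1 -0.4]
20.12 cmd -54.0 at [-49.  -53.6  27.9] f [ 0.3 -1.2 -0. ]
20.38 cmd -50.0 at [-49.1 -49.7  27.9] f [ 0.2  0.2 -0.6]
20.62 cmd -46.0 at [-48.9 -45.8  28.1] f [ 1.3 -0.3 -0.6]
20.88 cmd -42.0 at [-49.  -41.8  28. ] f [-0.6 -1.2 -0.7]
21.12 cmd -38.0 at [-49.  -37.6  28. ] f [-0.1 -0.1  0.7]
21.38 cmd -34.0 at [-49.  -33.5  28. ] f [ 0.7 -0.3 -0.8]
21.62 cmd -30.0 at [-49.  -29.5  27.9] f [-0.1 -0.7 -0.7]
21.88 cmd -26.0 at [-49.  -25.5  28. ] f [-0.5 -0.9 -0.5]
22.12 cmd -22.0 at [-49.  -21.5  28. ] f [-0.7 -0.4 -0.3]
22.38 cmd -18.0 at [-49.1 -17.5  27.9] f [ 0.1  0.3 -0.5]
22.62 cmd -14.0 at [-49.  -13.5  27.9] f [-0.9 -1.   0. ]
22.88 cmd -12.5 at [-49.  -12.4  28. ] f [ 0.3 -1.5  0.1]
23.12 cmd -11.0 at [-49.  -11.3  28. ] f [ 0.1 -2.6 -1.1]
23.38 cmd -9.5 at [-49.  -11.1  28.1] f [-1.2 -6.4 -2.4]
23.62 cmd -8.0 at [-48.9 -11.   28.2] f [-0.3 -8.4 -3.4]
23.88 cmd -6.5 at [-48.9 -11.   28.3] f [ -0.4 -11.6  -6.4]
24.12 cmd -5.0 at [-48.8 -10.9  28.4] f [ -0.1 -14.1  -7.8]
24.38 cmd -3.5 at [-48.8 -10.8  28.5] f [ -1.6 -17.8  -9.1]
```

View pics/j_w.png

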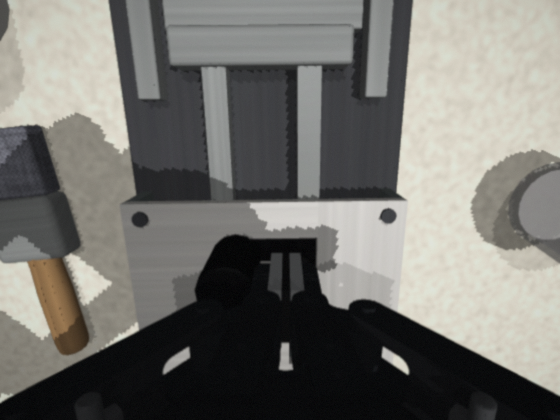

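View pics/j_s.png

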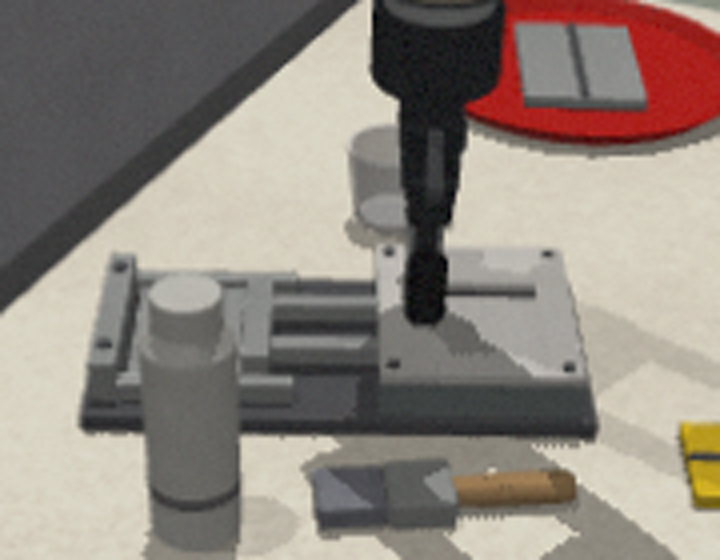

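The hard stop came at finger y = −11, with the force rising to 18 N. The knob now stands at the end of the short leg, where the pixel-space slot end is covered. I'll withdraw away from the knob and check from above.

Run:
```python
import station as st
from h import *
st.move_l(h2w(P,(-49,-45,28))[0],None,80)
st.move_l(h2w(P,(-49,-45,160))[0],None,150)
st.move_l(h2w(P,(-150,-20,190))[0],None,150)
st.wait(0.3);o=st.get_obs();print(o["t"],o["wrist_force"])
w=st.get_image("wrist")[:,:,::-1].copy();cv2.imwrite("pics/k_w.png",w)
c=wcal(st.get_calibration("wrist"),o)
for n,X in {"knob86 end":(-50,15,86),"knob86 corner":(-50,-20,86),"knob mid end":(-50,15,66)}.items(): print(n,proj(c,h2w(P,X))[0].round(1))
print([(round(d["score"],2),[round(float(v)) for v in d["extent"]]) for d in st.spot_in("knob_mid","wrist")])
t=st.get_image("top")[95:335,260:480,::-1];cv2.imwrite("pics/k_t.png",cv2.resize(t,None,fx=2.5,fy=2.5,interpolation=cv2.INTER_CUBIC))
S=st.get_image("side")[90:240,200:400,::-1];cv2.imwrite("pics/k_s.png",cv2.resize(S,None,fx=4,fy=4,interpolation=cv2.INTER_CUBIC))
```

```text
27.35 [-0.22403309  0.52152076 -0.44101707]
knob86 end [241.   77.2]
knob86 corner [284.8  77.2]
knob mid end [244.   79.7]
[(0.66, [244, 77, 37, 36]), (0.23, [265, 94, 169, 186])]
```

View pics/k_w.png

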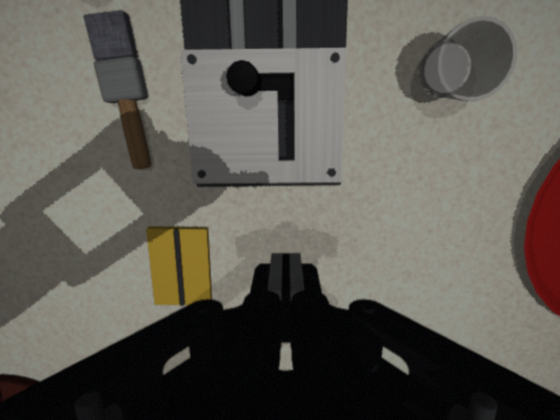

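View pics/k_t.png

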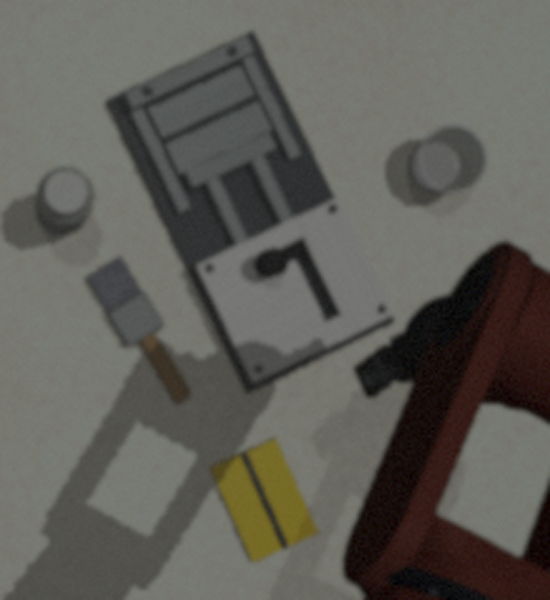

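View pics/k_s.png

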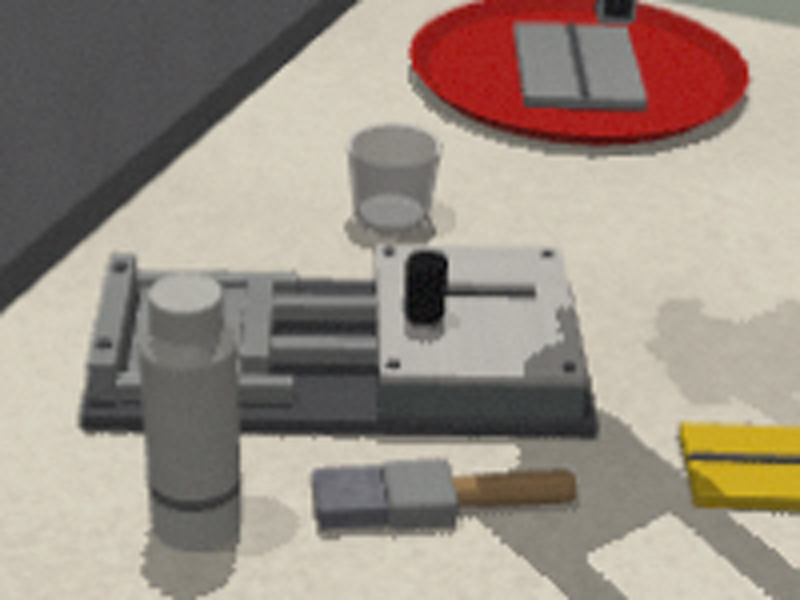

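The knob is at (244,77), within 3 px of the predicted slot end. The plate lies against the stop with the jaw behind it, can, cup and brush are where they were, and the hand is clear.

```bash
python3 -c "
from station import *
print(sign_off())"
```

```text
the job is handed in; nothing more can be done
None
```

The plate is locked in its holder and the job is handed in, at about 27.4 s of the 48 s allowed. With the fingers shut, I pushed the knob along the long leg to the corner, went round it, and pushed it sideways to the end of the short leg.

**Hard stops:** Both were felt. The finger stopped at holder x −72.7 (15 N) at the corner, and at y −11 (18 N) at the end of the short leg, about 35 mm after the estimated first contact there.

**Final pictures:**
- The knob is at wrist pixel (244,77); the slot end was predicted at about (241–244, 77–80).
- The plate lies against the end stop with the jaw behind it. I judged this by eye and did not measure its position in mm.
- The can, cup and brush look unmoved.
- The hand is clear, and the wrist force is about zero.

**What disagreed:**
- **Short fingertips:** They end about 33 mm short of the reported TCP. My first pass therefore went over the knob without touching it. I measured the offset in the side view and pushed about 32 mm lower.
- **Holder position:** The wrist view put the holder about 3 mm from my first camera fit, and I corrected for that.
- **Corner stop:** It came about 1.3 mm further along than I had predicted.

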